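# Fan the limit samples along the inspection tray

## Task

Set out the crimp limit samples for the shift: fan the yellow plate and then the red one along the tray after the green one in a straight shingled row, yellow lapping onto green and red onto yellow, each covering about half of the plate below and resting with its plain end on the tray floor and its coloured band at the same end as the green one's, so that all three bands show in full. The plates stand on edge in the rack, so first lay each one flat on the bench, let go of it, and take it again across its width. Set them down without dropping them, and leave the green plate, the blue plate, the mouse and the connector housing where they are.

Things in the scene. Friction and masses are not known exactly. Their poses are not given: they have to be found in the camera images.
- tray: Fixed shallow grey tray, outside 240 x 124 x 30 mm, walls and floor 4 mm, inside 232 x 116 mm; origin under its middle on the bench, x along its length, y across, z up. The row runs along +x.
- rack: Fixed black slotted rack, 170 x 118 mm, floor 8 mm thick; three slots 10 mm wide at -55, 0 and +55 mm along its x; a plate's length lies along the rack's y, its end 7 mm held between comb teeth 38 mm high at both sides; between the combs the plate stands free. Origin under its middle on the bench, z up.
- green: Green-banded (good) sample plate, rigid, 90 x 56 x 8 mm, about 50 g, white, green band 22 mm wide round one short end, terminal in a dark window. Flat on the tray floor at one end, band towards that end wall; its x points the way the row goes. Origin at its middle; x along its 90 mm length from banded to plain end, y along its width, z through its thickness (faces alike, either up).
- yellow: Yellow-banded (borderline) sample plate, rigid, 90 x 56 x 8 mm, about 50 g, white, yellow band 22 mm wide round one short end, terminal in a dark window. Starts on its long edge in a rack slot, top edge 64 mm above the bench. Origin at its middle; x along its 90 mm length from banded to plain end, y along its width, z through its thickness (faces alike, either up).
- red: Red-banded (reject) sample plate, rigid, 90 x 56 x 8 mm, about 50 g, white, red band 22 mm wide round one short end, terminal in a dark window. Starts on its long edge in a rack slot, top edge 64 mm above the bench. Origin at its middle; x along its 90 mm length from banded to plain end, y along its width, z through its thickness (faces alike, either up).
- blue: Blue-banded (another terminal type) sample plate, rigid, 90 x 56 x 8 mm, about 50 g, white, blue band 22 mm wide round one short end, terminal in a dark window. Starts on its long edge in a rack slot, top edge 64 mm above the bench. It stays in the rack. Origin at its middle; x along its 90 mm length from banded to plain end, y along its width, z through its thickness (faces alike, either up).
- mouse: Loose black computer mouse, 104 x 60 x 34 mm, origin under its middle. Bystander.
- housing: Loose white 12-way connector housing, 18 x 64 x 14 mm, origin under its middle. Bystander.
- green_band_end (a point): Middle of the banded short end of the green plate, at mid-thickness (45 mm from the plate's origin).
- green_tail_end (a point): Middle of the plain short end of the green plate, at mid-thickness (45 mm from the plate's origin).
- yellow_band_end (a point): Middle of the banded short end of the yellow plate, at mid-thickness (45 mm from the plate's origin).
- yellow_tail_end (a point): Middle of the plain short end of the yellow plate, at mid-thickness (45 mm from the plate's origin).
- red_band_end (a point): Middle of the banded short end of the red plate, at mid-thickness (45 mm from the plate's origin).
- red_tail_end (a point): Middle of the plain short end of the red plate, at mid-thickness (45 mm from the plate's origin).
Things that resemble listed ones, but are neither listed nor needed, are in the scene too. Leave any brown or orange look-alike of the green alone.

How it is judged:
On the way, in this order (a step that is already met when the one before it is completed fails the run):
1. the yellow plate lies flat on the bench, let go (height (world z) of yellow below 0.0075 m and contact force between the fingers and yellow below 0.02 N and linear speed of yellow below 0.02 m/s), for 0.2 s.
2. the red plate lies flat on the bench, let go (height (world z) of red below 0.0075 m and contact force between the fingers and red below 0.02 N and linear speed of red below 0.02 m/s), for 0.2 s.
At the end, for the whole second after the job is handed in: Yellow rests on green, red on yellow: band ends 24-68 mm further along than the one below, same way round, within 14 mm sideways and 0.2 rad; band end raised 9-41 mm, plain end under 7.5 mm over the tray floor (mid-thickness); still; green flat on the floor (x of yellow_band_end in the frame of green between -0.021 and 0.023 m and y of yellow_band_end in the frame of green between -0.014 and 0.014 m and angle between the y axis of each of yellow, red and the y axis of green, either way round below 0.2 rad and z of yellow_band_end in the frame of tray between 0.013 and 0.045 m and z of each of yellow_tail_end, red_tail_end in the frame of tray below 0.0115 m and contact force between yellow and green above 0.02 N and linear speed of each of yellow, red below 0.02 m/s and x of red_band_end in the frame of yellow between -0.021 and 0.023 m and y of red_band_end in the frame of yellow between -0.014 and 0.014 m and z of red_band_end in the frame of tray between 0.013 and 0.045 m and contact force between red and yellow above 0.02 N and z of each of green_band_end, green_tail_end in the frame of tray below 0.012 m); the robot touches nothing.
It fails at once if the green plate is shifted more than 25 mm (distance of green from where it was at the start of the episode above 0.025 m).
It fails at once if the blue plate is disturbed (25 mm) (distance of blue from where it was at the start of the episode above 0.025 m).
It fails at once if the mouse or the connector housing is pushed more than 30 mm (distance of any of mouse, housing from where it was at the start of the episode above 0.03 m).
It fails at once if the yellow plate is dropped or thrown (over 0.8 m/s while out of the fingers) (linear speed of yellow above 0.8 m/s and contact force between the fingers and yellow below 0.01 N).
It fails at once if the red plate is dropped or thrown (over 0.8 m/s while out of the fingers) (linear speed of red above 0.8 m/s and contact force between the fingers and red below 0.01 N).
It also fails if it takes over 72 s, if anything falls off the work surface, if the arm or the gripper's body presses on something with over 40 N, if the wrist force passes 120 N, or if a joint passes its speed limit or range.

## Robot

A 7-joint arm with a two-finger parallel gripper is mounted at the origin on the work surface. World frame = base frame: x ahead of the robot, y to its left, z up, the work surface at z = 0. Lengths are in m, angles in rad, forces in N, time in s.
With the tool pointing down it reaches from about 0.425 to 0.875 m from the base axis. Payload 4.7 kg.
Tool frame: the origin (TCP) lies where the fingers leave the gripper's body, on its centre line; the fingertips stand 70 mm ahead of it and the grasp point (between the pads) lies 51 mm ahead of it; z points along the fingers, y is the line along which they close (so a half turn about z gives the same grasp; the last joint's range is limited). The gripper opens to 87 mm and grips with 3 to 60 N. Pads are 19 mm wide; open, the fingers measure 117 mm over their backs; the gripper's body (75 mm by 190 mm) begins 51 mm behind the grasp point.
Start: joints at [-1.093, 0.321, -0.07, 1.45, 0.023, 1.371, -0.057], TCP at [0.291, 0.581, 0.292] pointing down, gripper open.
Joint ranges: [-2.86, 2.86], [-0.3, 2.09], [-1.38, 1.24], [0.06, 2.45], [-1.56, 4.7], [0.09, 2.05], [-2.69, 2.69]. Speed limits (rad/s): [2.57, 2.57, 3.14, 3.14, 3.14, 3.14, 3.14].

## Interface

Orientations are given as a rotation vector (axis times angle).
In Python, from bench import ctrl gives the robot as it stands.
- The arm moves only by the tool drive_tool, never from a script. Its argument "motion" is a list of rows, each a list of 3 entries, a list of its own where there are three numbers: the shift along the tool's x, y, z in cm, then the turn, a rotation vector about the tool's x, y, z in degrees, then the opening, from -1 (shut) to 1 (fully open). In form: [[[x, y, z], [ax, ay, az], claw], ...]. A call has 1 to 12 rows; each row shifts and turns the commanded pose from where the row before left it, along the tool's axes as they then stand; what a row does not reach is not made up. A row lasts 1/8 s, in which the tool goes at most 62.5 mm and 10.7 degrees, less where a joint would pass 70% of its speed; a pose out of reach is approached as far as the arm can. A call with a gripper value outside its range is refused whole. The fingers move at their own pace and stop on an object; "force" is the grip in N (left out, the last holds). Time passes only in rows, so rows that do not move let the fingers close. It gives the time, the measured TCP pose, the force, the opening and the grip force at its end, in the units of the state.
- ctrl.get_state(): the state, without advancing time (a new reading comes with each control period).
- ctrl.get_image(name): name is "scene" or "top" or "wrist"; returns the picture (384x512x3 uint8, red, green, blue); there is no depth.
- ctrl.calibration(name): a dict with "K" (3x3 intrinsics, pixels), "origin" and "attitude" of the camera in the world; the wrist camera has in their place "tool_from_camera" (4x4, takes a point from camera to tool coordinates, whose origin is the TCP and whose axes are the flange's). Camera axes: x right, y up, looking along -z (the intrinsics and any distortion apply to the point x, -y, -z); pixel columns grow to the right and rows downward; lengths in m; the calibration is good to about 2 mm. A picture is of the moment at which its call begins: read the wrist's pose just before it. calibration takes no time and is no camera call.
- ctrl.close_job(): hands the job in; it is judged then, once.
The state is a dict: "time": time; "joint_positions": joint angles; "qd": joint speeds; "joint_torque": joint torques, N m; "position": TCP position; "tool_rot": TCP orientation; "ft_force": force on the tool from outside, world axes, zero at the start; "torque": the same for the moment, N m; "grip_width": opening from 0.0 (shut) to 1.0 (fully open); "grip_force": force on a finger pad.
Only numpy, scipy, OpenCV 4.12 (cv2) and the standard library are available. Lean on these libraries where they do the work, as an engineer would, in place of code of your own. Each camera call takes 0.05 s, during which the arm holds its last target. There are 200 camera calls.

## Working session

There is one attempt and no reset: what is moved stays moved. The work goes in short steps, Python scripts to look and compute and a tool call to move; the robot and the scene stay as the last step left them, time stands still between calls to the robot, and variables do not carry over. Pictures are saved under pics/ and viewed, at most 11 in all, crops included, and the job is handed in when it is done.

Besides the shell and the picture viewer there is one more tool, called after ">>>" by a JSON object that holds its "name" and its "arguments". drive_tool: Moves the arm, as the interface text tells. Its arguments: {"type":"object","properties":{"motion":{"type":"array","items":{"type":"array"}},"force":{"type":"number"}},"required":["motion"]}

```bash
mkdir -p pics; ls; cat > h.py <<'E'
import numpy as np, cv2
from bench import ctrl
from scipy.spatial.transform import Rotation as R
E
python3 - <<'E'
from h import *
s=ctrl.get_state();print(s)
for n in("scene","top","wrist"):
    im=ctrl.get_image(n);cv2.imwrite(f"pics/{n}0.png",im[:,:,::-1]);print(n,ctrl.calibration(n))
E
```

```text
pics
{'time': 0.0, 'joint_positions': array([-1.09288129,  0.32182289, -0.07009162,  1.4516701 ,  0.02259706,
        1.3707759 , -0.05689181]), 'qd': array([-0.00015862, -0.00205691,  0.00149933, -0.00021616, -0.00037575,
        0.00044647,  0.00088291]), 'joint_torque': array([ 6.24966788e-06, -4.91288173e+01, -4.03948138e-01, -3.12525594e+01,
       -6.40731817e-02,  4.38777928e-02,  1.84601813e-04]), 'position': array([0.29063508, 0.58094231, 0.29116396]), 'tool_rot': array([-7.21898484e-01, -3.05717132e+00,  2.91744211e-03]), 'ft_force': array([-0.6902944 ,  0.95873685, -0.53939283]), 'torque': array([ 0.02933161, -0.0269246 ,  0.01709064]), 'grip_force': 0.0, 'grip_width': 1.0010904132146503}
scene {'K': array([[363.94496739,   0.        , 253.03265742],
       [  0.        , 363.94496739, 189.62540599],
       [  0.        ,   0.        ,   1.        ]]), 'origin': array([1.05829294, 0.16393482, 0.84739329]), 'attitude': array([0.38733682, 0.62835797, 2.01574088])}
top {'K': array([[347.13476229,   0.        , 256.76735672],
       [  0.        , 347.13476229, 189.50471605],
       [  0.        ,   0.        ,   1.        ]]), 'origin': array([ 0.33443205, -0.08566088,  1.11721235]), 'attitude': array([ 0.16603771, -0.18640294, -1.70441834])}
wrist {'K': array([[317.71224534,   0.        , 251.3050029 ],
       [  0.        , 317.71224534, 189.7657983 ],
       [  0.        ,   0.        ,   1.        ]]), 'tool_from_camera': array([[-1.11878608e-03,  9.52062794e-01,  3.05900613e-01,
         8.35341142e-02],
       [ 9.99997981e-01,  1.57575807e-03, -1.24693051e-03,
        -6.88930460e-04],
       [-1.66918151e-03,  3.05898600e-01, -9.52062635e-01,
        -9.19643184e-02],
       [ 0.00000000e+00,  0.00000000e+00,  0.00000000e+00,
         1.00000000e+00]])}
```

View pics/top0.png

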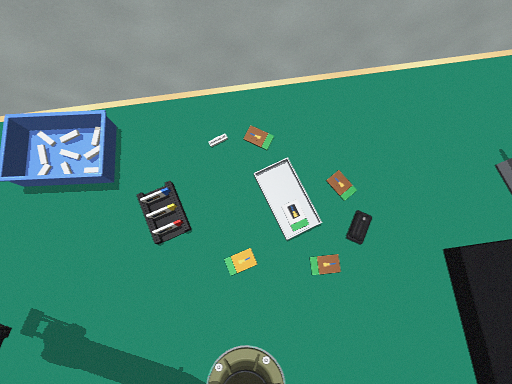

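View pics/scene0.png

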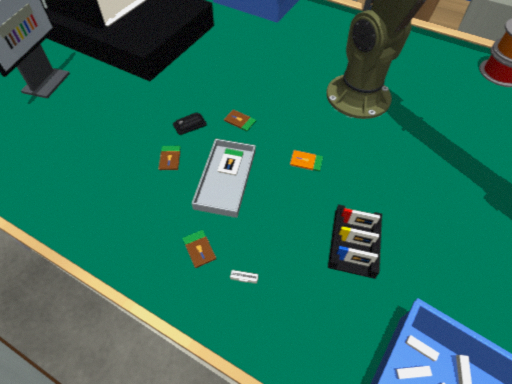

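The top image shows the tray at about (287,200) with the green plate at its lower end, (297,215). The rack is at (164,213), holding blue (155,195), yellow (161,210) and red (167,228). The green-banded candidates are:
- the white plate inside the tray at (297,215)
- browns at (258,137), (341,184) and (325,265)
- orange at (241,261)

The white one lying flat in the tray fits the description. I'll confirm it in an enlarged crop.

```bash
python3 - <<'E'
from h import *
t=cv2.imread("pics/top0.png");s=cv2.imread("pics/scene0.png")
f=lambda im,x,y,w,h,k:cv2.resize(im[y:y+h,x:x+w],None,fx=k,fy=k,interpolation=cv2.INTER_CUBIC)
a=np.hstack([f(t,130,175,65,75,4),f(t,245,150,85,95,4)[:300]]) if 0 else None
A=f(t,130,175,66,75,4);B=f(t,245,150,85,95,4);C=f(s,325,200,66,80,4) if 0 else f(s,325,200,62,40,4)
out=np.zeros((600,800,3),np.uint8)
def put(I,x,y):
    h=min(I.shape[0],600-y);w=min(I.shape[1],800-x);out[y:y+h,x:x+w]=I[:h,:w]
put(A,0,0);put(B,270,0);put(f(s,325,200,64,75,4),0,302);put(f(s,190,135,70,50,4),270,385)
cv2.imwrite("pics/crop1.png",out)
E
```

```text
(no output)
```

View pics/crop1.png

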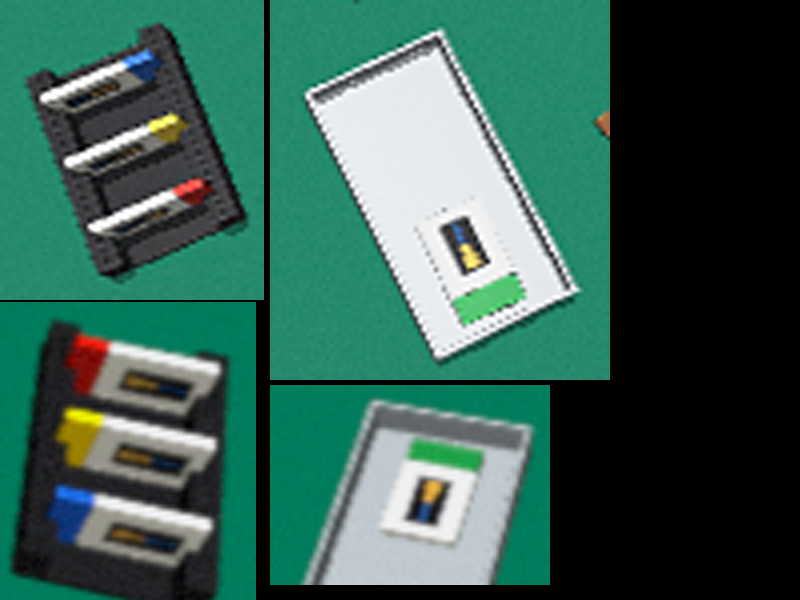

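```bash
cat >> h.py <<'E'
def cam(n,s=None):
    c=ctrl.calibration(n);K=c["K"]
    if n=="wrist":
        T=np.eye(4);T[:3,:3]=R.from_rotvec(s["tool_rot"]).as_matrix();T[:3,3]=s["position"];T=T@c["tool_from_camera"];return K,T[:3,3],T[:3,:3]
    return K,c["origin"],R.from_rotvec(c["attitude"]).as_matrix()
def world(C,px,z):
    K,o,A=C;px=np.atleast_2d(px)
    d=(np.c_[(px[:,0]-K[0,2])/K[0,0],-(px[:,1]-K[1,2])/K[1,1],-np.ones(len(px))])@A.T
    return o+d*((z-o[2])/d[:,2])[:,None]
def proj(C,p):
    K,o,A=C;q=(np.atleast_2d(p)-o)@A
    return np.c_[K[0,0]*q[:,0]/-q[:,2]+K[0,2],K[1,2]-K[1,1]*q[:,1]/-q[:,2]]
E
python3 - <<'E'
from h import *
np.set_printoptions(precision=4,suppress=True)
t=cam("top");s=cam("scene")
o=np.array
def seg(n,a):
    d=a[-1]-a[0];print(n,a[:,:2].tolist() and np.round(a[:,:2],4).tolist(),"mid",a.mean(0)[:2],"len",np.linalg.norm(d),"ang",np.degrees(np.arctan2(d[1],d[0])))
T=lambda l:world(t,o(l)/4+[130,175]-.0,.064)
S=lambda l:world(s,(o(l)-[0,302])/4+[325,200],.064)
for n,a,b in(("red",[[93,226],[207,183]],[[215,368],[75,340]]),("yel",[[68,160],[182,118]],[[213,440],[68,412]]),("blu",[[43,98],[155,57]],[[208,522],[60,490]])):
    seg(n+" top",T(a));seg(n+" scn",S(b))
c=o([[305,95],[440,32],[578,290],[436,360]])
w=world(t,(c-[270,0])/4+[245,150],.03);print(w[:,:2],w.mean(0))
d=(w[0]+w[1]-w[2]-w[3])/2;print(np.linalg.norm(d),np.degrees(np.arctan2(d[1],d[0])))
c=o([[455,295],[522,272],[482,195],[415,225]])
w=world(t,(c-[270,0])/4+[245,150],.012);print("green",w[:,:2],w.mean(0))
d=(w[2]+w[3]-w[0]-w[1])/2;print(np.linalg.norm(d),np.degrees(np.arctan2(d[1],d[0])))
E
```

```text
red top [[0.4836, 0.213], [0.504, 0.1243]] mid [0.4938 0.1686] len 0.09093159468071343 ang -77.0120741992032
red scn [[0.4844, 0.2166], [0.5094, 0.1324]] mid [0.4969 0.1745] len 0.08790563172865273 ang -73.46441460422872
yel top [[0.5366, 0.2281], [0.5568, 0.1387]] mid [0.5467 0.1834] len 0.09163409976713975 ang -77.24862388073592
yel scn [[0.5345, 0.232], [0.5608, 0.1479]] mid [0.5477 0.1899] len 0.08804988334881314 ang -72.61870317824565
blu top [[0.5877, 0.2438], [0.6078, 0.1552]] mid [0.5978 0.1995] len 0.09083248460037852 ang -77.15910088746523
blu scn [[0.5886, 0.2469], [0.613, 0.1635]] mid [0.6008 0.2052] len 0.08687575540613478 ang -73.71154088533333
[[ 0.6291 -0.1145]
 [ 0.6664 -0.2313]
 [ 0.4419 -0.3048]
 [ 0.4037 -0.1857]] [ 0.5353 -0.2091  0.03  ]
0.2363426512292654 17.81448551378571
green [[ 0.4535 -0.2106]
 [ 0.4642 -0.2666]
 [ 0.5306 -0.2454]
 [ 0.5139 -0.1878]] [ 0.4906 -0.2276  0.012 ]
0.06715766779462734 19.13247326867332
```

```bash
cat >> h.py <<'E'
def down(yaw):  # tool y at world angle yaw (deg), tool z down
    a=np.radians(yaw);y=np.array([np.cos(a),np.sin(a),0]);z=np.array([0,0,-1.]);return R.from_matrix(np.c_[np.cross(y,z),y,z])
def rows(p,Rt,n,p0=None,R0=None):
    s=ctrl.get_state();p0=s["position"] if p0 is None else p0;R0=R.from_rotvec(s["tool_rot"]) if R0 is None else R0
    w=(R0.inv()*Rt).as_rotvec()
    for i in range(n):
        Ra=R0*R.from_rotvec(w*i/n);d=Ra.inv().apply((np.array(p)-p0)/n)*100
        print([np.round(d,2).tolist(),np.round(np.degrees(w/n),2).tolist()])
E
python3 - <<'E'
from h import *
rows([.547,.187,.22],down(15),9)
print(world(cam("top"),[[241,261],[258,137],[218,140],[227,262],[255,258]],.004))
E
```

```text
[[-4.51, -2.64, 0.8], [-0.01, 0.0, 5.38]]
[[-4.73, -2.21, 0.8], [-0.01, 0.0, 5.38]]
[[-4.92, -1.75, 0.8], [-0.01, 0.0, 5.38]]
[[-5.06, -1.28, 0.8], [-0.01, 0.0, 5.38]]
[[-5.16, -0.8, 0.79], [-0.01, 0.0, 5.38]]
[[-5.21, -0.32, 0.79], [-0.01, 0.0, 5.38]]
[[-5.22, 0.17, 0.79], [-0.01, 0.0, 5.38]]
[[-5.18, 0.66, 0.79], [-0.01, 0.0, 5.38]]
[[-5.1, 1.15, 0.79], [-0.01, 0.0, 5.38]]
[[ 0.36079637 -0.03618985  0.004     ]
 [ 0.7623183  -0.14744999  0.004     ]
 [ 0.7708568  -0.0114584   0.004     ]
 [ 0.36392744  0.00774437  0.004     ]
 [ 0.36377175 -0.08102871  0.004     ]]
```

>>> {"name": "drive_tool", "arguments": {"motion": [[[-4.5,-2.6,0.8],[0,0,5.4],0],[[-4.7,-2.2,0.8],[0,0,5.4],0],[[-4.9,-1.8,0.8],[0,0,5.4],0],[[-5.1,-1.3,0.8],[0,0,5.4],0],[[-5.2,-0.8,0.8],[0,0,5.4],0],[[-5.2,-0.3,0.8],[0,0,5.4],0],[[-5.2,0.2,0.8],[0,0,5.4],0],[[-5.2,0.7,0.8],[0,0,5.4],0],[[-5.1,1.1,0.8],[0,0,5.2],0],[[0,0,0],[0,0,0],0]], "force": 15}}

```text
time: 1.4
position: [0.5486, 0.1811, 0.2194]
tool_rot: [1.922, 2.482, -0.004]
ft_force: [0.2, 0.1, 0.2]
grip_width: 0.503
grip_force: 0.0
```

```bash
python3 - <<'E'
from h import *
s=ctrl.get_state();print(s["position"],s["grip_width"],s["joint_positions"].round(2))
im=ctrl.get_image("wrist")[:,:,::-1].copy();cv2.imwrite("pics/w1.png",im)
E
```

```text
[0.54855928 0.18111629 0.21944337] 0.5026958121051137 [-0.63  0.22  0.3   1.74 -0.07  1.2  -0.06]
```

View pics/w1.png

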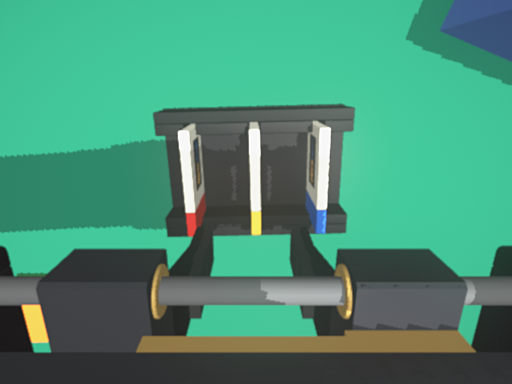

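```bash
python3 - <<'E'
from h import *
s=ctrl.get_state();C=cam("wrist",s)
for n,p in(("y",[[254.5,124],[256,233]]),("r",[[187,128],[191,233]]),("b",[[321,124],[320,231]])):
    w=world(C,p,.064);d=w[0]-w[1];print(n,w.round(4)[:,:2].tolist(),w.mean(0).round(4),np.linalg.norm(d),np.degrees(np.arctan2(d[1],d[0])))
print(proj(cam("wrist",s),[[.53,.23,.008]]))
E
```

```text
y [[0.5356, 0.2405], [0.5605, 0.152]] [0.5481 0.1962 0.064 ] 0.09187658606774854 105.68375362106157
r [[0.4861, 0.2243], [0.5067, 0.1379]] [0.4964 0.1811 0.064 ] 0.08885301243377769 103.37268513952624
b [[0.585, 0.2534], [0.6129, 0.1677]] [0.5989 0.2105 0.064 ] 0.09013606329770579 107.99947920606444
[[245.30121186 126.9059479 ]]
```

The wrist view shows red (189,180), yellow (255,180) and blue (320,180) standing in the rack, with their bands at the near end. Yellow is centred between the fingers.

>>> {"name": "drive_tool", "arguments": {"motion": [[[1.0,0.2,3],[0,0,-0.8],0],[[0,0,3],[0,0,0],0],[[0,0,3],[0,0,0],0],[[0,0,2],[0,0,0],0],[[0,0,1],[0,0,0],0],[[0,0,0],[0,0,0],-1],[[0,0,0],[0,0,0],-1],[[0,0,0],[0,0,0],-1],[[0,0,0],[0,0,0],-1]], "force": 20}}

```text
time: 2.58
position: [0.5464, 0.1974, 0.1009]
tool_rot: [1.894, 2.506, 0.002]
ft_force: [0.6, 0.0, -1.4]
grip_width: 0.13
grip_force: 0.0
```

>>> {"name": "drive_tool", "arguments": {"motion": [[[0,0,0],[0,0,0],-1],[[0,0,0],[0,0,0],-1],[[0,0,-2],[0,0,0],-1],[[0,0,-3],[0,0,0],-1],[[0,0,-3],[0,0,0],-1]]}}

```text
time: 3.2
position: [0.5457, 0.1971, 0.1806]
tool_rot: [-1.894, -2.506, 0.001]
ft_force: [-0.2, 1.2, 0.6]
grip_width: 0.091
grip_force: 20.0
```

```bash
python3 - <<'E'
from h import *
s=ctrl.get_state()
rows([.555,.0,.13],R.from_rotvec(s["tool_rot"])*R.from_euler('x',-35,degrees=True),5)
E
```

```text
[[-3.84, -0.9, 1.01], [-7.0, -0.0, -0.0]]
[[-3.84, -1.01, 0.9], [-7.0, -0.0, -0.0]]
[[-3.84, -1.11, 0.77], [-7.0, -0.0, -0.0]]
[[-3.84, -1.2, 0.63], [-7.0, -0.0, -0.0]]
[[-3.84, -1.27, 0.48], [-7.0, -0.0, -0.0]]
```

>>> {"name": "drive_tool", "arguments": {"motion": [[[-3.8,-0.9,1.0],[-7,0,0],-1],[[-3.8,-1.0,0.9],[-7,0,0],-1],[[-3.8,-1.1,0.8],[-7,0,0],-1],[[-3.8,-1.2,0.6],[-7,0,0],-1],[[-3.9,-1.3,0.5],[-7,0,0],-1],[[0,0,0],[0,0,0],-1],[[0,0,0],[0,0,0],-1]]}}

```text
time: 4.08
position: [0.5547, 0.0248, 0.134]
tool_rot: [1.649, 2.2, 0.64]
ft_force: [-0.3, -0.2, 0.1]
grip_width: 0.086
grip_force: 20.0
```

```bash
python3 - <<'E'
from h import *
s=ctrl.get_state();print(s["position"],s["joint_positions"].round(2));A=R.from_rotvec(s["tool_rot"]);print(A.as_matrix().round(3),s["grip_width"])
cv2.imwrite("pics/w2.png",ctrl.get_image("wrist")[:,:,::-1])
print((A.inv().apply([0,0,-1])).round(3))
E
```

```text
[0.55465012 0.02478073 0.13395098] [-0.43  0.01  0.43  2.26 -0.46  0.38  0.67]
[[-0.284  0.816  0.503]
 [ 0.959  0.234  0.162]
 [ 0.014  0.528 -0.849]] 0.086081837945439
[-0.014 -0.528  0.849]
```

View pics/w2.png

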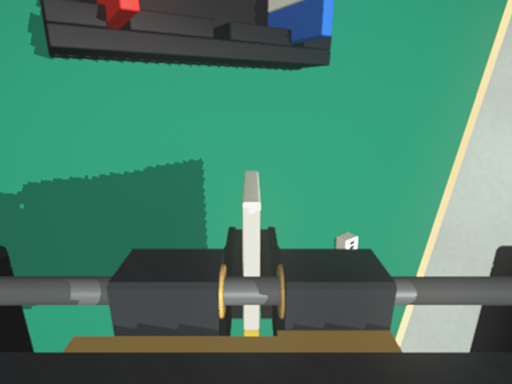

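The wrist view shows the yellow plate held firmly between the fingers at (251,200), clear of the rack at the top. I'll lower it to contact.

>>> {"name": "drive_tool", "arguments": {"motion": [[[0,-0.8,1.3],[0,0,0],-1],[[0,-0.8,1.3],[0,0,0],-1],[[0,-0.6,0.9],[0,0,0],-1],[[0,-0.25,0.4],[0,0,0],-1],[[0,-0.2,0.3],[0,0,0],-1],[[0,0,0],[0,0,0],-1]]}}

```text
time: 4.88
position: [0.554, 0.0247, 0.084]
tool_rot: [1.649, 2.199, 0.641]
ft_force: [-0.3, -0.0, -0.3]
grip_width: 0.092
grip_force: 20.0
```

>>> {"name": "drive_tool", "arguments": {"motion": [[[0,-0.1,0.2],[0,0,0],-1],[[0,0,0],[0,0,0],-1],[[0,0,0],[0,0,0],-0.7],[[0,0,0],[0,0,0],-0.7],[[0,0,-0.5],[0,0,0],-0.6],[[0,0,-0.8],[0,0,0],-0.5],[[0,0,-0.8],[0,0,0],-0.4],[[0,0,-0.8],[0,0,0],-0.3],[[0,0,-0.8],[0,0,0],-0.3],[[0,0,-1],[0,0,0],-0.3],[[0,0,-1.5],[0,0,0],-0.3],[[0,0,-2],[0,0,0],-0.3]]}}

```text
time: 6.38
position: [0.5122, 0.011, 0.1516]
tool_rot: [1.65, 2.199, 0.64]
ft_force: [0.1, 0.2, -0.4]
grip_width: 0.35
grip_force: 0.0
```

```bash
python3 - <<'E'
from h import *
rows([.58,.01,.19],down(15),5)
E
```

```text
[[-0.39, 1.51, 0.03], [6.37, -0.23, 0.24]]
[[-0.39, 1.5, -0.14], [6.37, -0.23, 0.24]]
[[-0.38, 1.48, -0.3], [6.37, -0.23, 0.24]]
[[-0.38, 1.44, -0.46], [6.37, -0.23, 0.24]]
[[-0.37, 1.38, -0.62], [6.37, -0.23, 0.24]]
```

>>> {"name": "drive_tool", "arguments": {"motion": [[[-0.4,1.5,0],[6.4,-0.2,0.2],1],[[-0.4,1.5,-0.1],[6.4,-0.2,0.2],1],[[-0.4,1.5,-0.3],[6.4,-0.2,0.2],1],[[-0.4,1.4,-0.5],[6.4,-0.2,0.2],1],[[-0.4,1.4,-0.6],[6.4,-0.2,0.2],1],[[0,0,0],[0,0,0],1],[[0,0,0],[0,0,0],1]]}}

```text
time: 7.25
position: [0.5798, 0.009, 0.189]
tool_rot: [-1.906, -2.494, 0.001]
ft_force: [0.3, 1.3, -0.0]
grip_width: 0.98
grip_force: 0.0
```

```bash
python3 - <<'E'
from h import *
s=ctrl.get_state();print(s["position"],s["tool_rot"])
cv2.imwrite("pics/w3.png",ctrl.get_image("wrist")[:,:,::-1])
E
```

```text
[0.57976874 0.00900794 0.1890245 ] [-1.90597840e+00 -2.49378337e+00  9.41724339e-04]
```

View pics/w3.png

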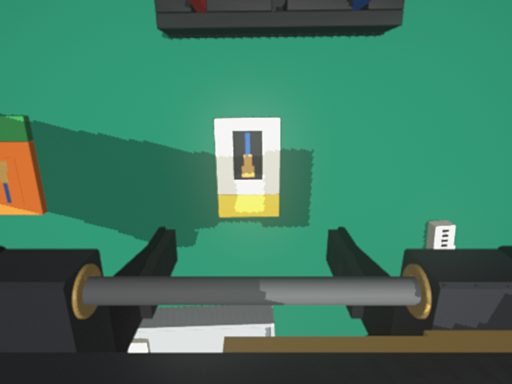

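Yellow lies flat, with corners at (214,118), (281,118), (279,216) and (219,217) and its band at the near end.

```bash
python3 - <<'E'
from h import *
s=ctrl.get_state();C=cam("wrist",s)
w=world(C,[[214.5,118.5],[280.5,118.5],[279,216],[219,216.5]],.008);print(w.round(4),w.mean(0))
d=(w[0]+w[1]-w[2]-w[3])/2;a=np.degrees(np.arctan2(d[1],d[0]));print(np.linalg.norm(d),a)
e=(w[1]+w[2]-w[0]-w[3])/2;print(np.linalg.norm(e),np.degrees(np.arctan2(e[1],e[0])))
m=w.mean(0);rows([m[0],m[1],.071],down(a-90),3)
# top cam check
im=ctrl.get_image("top")[:,:,::-1];cv2.imwrite("pics/top1.png",im)
E
```

```text
[[ 0.5341  0.0582  0.008 ]
 [ 0.5878  0.0727  0.008 ]
 [ 0.612  -0.0124  0.008 ]
 [ 0.5584 -0.0275  0.008 ]] [0.57308926 0.02276373 0.008     ]
0.088758704501038 105.83079501609798
0.055613572364762595 15.420790793326033
[[0.49, -0.07, 3.94], [-0.04, -0.04, -0.21]]
[[0.5, -0.07, 3.94], [-0.04, -0.04, -0.21]]
[[0.5, -0.08, 3.94], [-0.04, -0.04, -0.21]]
```

>>> {"name": "drive_tool", "arguments": {"motion": [[[0.5,0,3.9],[0,0,-0.2],1],[[0.5,-0.1,3.9],[0,0,-0.2],1],[[0.5,-0.1,2.9],[0,0,0],1],[[0,0,0.9],[0,0,0],1],[[0,0,0],[0,0,0],1],[[0,0,0],[0,0,0],0.1],[[0,0,0],[0,0,0],0.1],[[0,0,0],[0,0,0],0.1],[[0,0,0],[0,0,0],0.1],[[0,0,0],[0,0,0],0.1]], "force": 20}}

```text
time: 8.6
position: [0.5745, 0.0235, 0.0738]
tool_rot: [-1.896, -2.501, 0.0]
ft_force: [-1.2, -0.1, 2.7]
grip_width: 0.635
grip_force: 20.0
```

>>> {"name": "drive_tool", "arguments": {"motion": [[[0,0,0],[0,0,0],0.45],[[0,0,0.2],[0,0,0],0.45],[[0,0,0],[0,0,0],0.1],[[0,0,0],[0,0,0],0.1],[[0,0,0],[0,0,0],0.1],[[0,0,-1],[0,0,0],0.1],[[0,0,-4],[0,0,0],0.1],[[0,0,-6],[0,0,0],0.1]], "force": 30}}

```text
time: 9.6
position: [0.5735, 0.0233, 0.1817]
tool_rot: [-1.895, -2.499, 0.005]
ft_force: [1.2, -0.2, -1.2]
grip_width: 0.641
grip_force: 30.0
```

```bash
python3 - <<'E'
from h import *
s=ctrl.get_state();print(s["grip_width"],s["grip_force"])
# look at tray: above tray, plate held; view tray ahead along +tool x
rows([.47,-.225,.23],down(-72),11)
E
```

```text
0.6409781805761544 29.999207854270935
[[-1.92, -1.52, -0.43], [-0.03, 0.01, 7.97]]
[[-2.11, -1.24, -0.44], [-0.03, 0.01, 7.97]]
[[-2.26, -0.93, -0.44], [-0.03, 0.01, 7.97]]
[[-2.37, -0.61, -0.44], [-0.03, 0.01, 7.97]]
[[-2.43, -0.27, -0.44], [-0.03, 0.01, 7.97]]
[[-2.44, 0.07, -0.44], [-0.03, 0.01, 7.97]]
[[-2.41, 0.4, -0.44], [-0.03, 0.01, 7.97]]
[[-2.33, 0.73, -0.44], [-0.03, 0.01, 7.97]]
[[-2.21, 1.05, -0.44], [-0.03, 0.01, 7.97]]
[[-2.04, 1.35, -0.44], [-0.03, 0.01, 7.97]]
[[-1.83, 1.62, -0.44], [-0.03, 0.01, 7.97]]
```

```bash
python3 - <<'E'
from h import *
rows([.405,-.255,.22],down(-72),11)
E
```

```text
[[-2.02, -2.16, -0.34], [-0.03, 0.01, 7.97]]
[[-2.3, -1.86, -0.34], [-0.03, 0.01, 7.97]]
[[-2.54, -1.52, -0.34], [-0.03, 0.01, 7.97]]
[[-2.72, -1.15, -0.35], [-0.03, 0.01, 7.97]]
[[-2.86, -0.77, -0.35], [-0.03, 0.01, 7.97]]
[[-2.94, -0.36, -0.35], [-0.03, 0.01, 7.97]]
[[-2.96, 0.05, -0.35], [-0.03, 0.01, 7.97]]
[[-2.92, 0.46, -0.35], [-0.03, 0.01, 7.97]]
[[-2.83, 0.86, -0.35], [-0.03, 0.01, 7.97]]
[[-2.68, 1.24, -0.35], [-0.03, 0.01, 7.97]]
[[-2.49, 1.6, -0.35], [-0.03, 0.01, 7.97]]
```

>>> {"name": "drive_tool", "arguments": {"motion": [[[-2,-2.2,-0.35],[0,0,8],0.1],[[-2.3,-1.9,-0.35],[0,0,8],0.1],[[-2.5,-1.5,-0.35],[0,0,8],0.1],[[-2.7,-1.2,-0.35],[0,0,8],0.1],[[-2.9,-0.8,-0.35],[0,0,8],0.1],[[-2.9,-0.4,-0.35],[0,0,8],0.1],[[-3,0,-0.35],[0,0,8],0.1],[[-2.9,0.5,-0.35],[0,0,8],0.1],[[-2.8,0.9,-0.35],[0,0,8],0.1],[[-2.7,1.2,-0.35],[0,0,8],0.1],[[-2.5,1.6,-0.35],[0,0,7.7],0.1],[[0,0,0],[0,0,0],0.1]]}}

```text
time: 11.1
position: [0.4023, -0.256, 0.2211]
tool_rot: [-3.103, -0.482, 0.001]
ft_force: [-0.4, 0.9, -0.7]
grip_width: 0.636
grip_force: 30.0
```

```bash
python3 - <<'E'
from h import *
s=ctrl.get_state();print(s["position"],s["tool_rot"],s["joint_positions"].round(2))
cv2.imwrite("pics/w4.png",ctrl.get_image("wrist")[:,:,::-1])
E
```

```text
[ 0.40229503 -0.2559981   0.22113453] [-3.10307958e+00 -4.82314038e-01  9.02419204e-04] [-0.17 -0.02  0.68  1.98  0.01  1.18 -0.76]
```

View pics/w4.png

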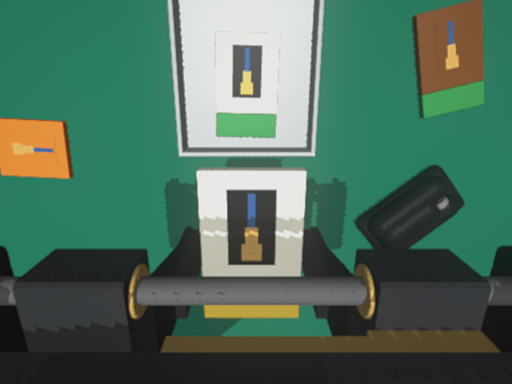

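Green in the tray has corners (215,33), (280,33), (276,137) and (216,136). The held yellow plate is level, its plain end at row 169 between columns 197 and 306. The mouse is at (410,210), outside the tray.

```bash
python3 - <<'E'
from h import *
s=ctrl.get_state();C=cam("wrist",s);A=R.from_rotvec(s["tool_rot"])
w=world(C,[[215.5,33],[279.5,33],[276,136.5],[216.5,136.5]],.012);d=(w[0]+w[1]-w[2]-w[3])/2;a=np.degrees(np.arctan2(d[1],d[0]));m=w.mean(0)
print("green",m,np.linalg.norm(d),a)
y=A.as_matrix()[:,1];print("tool yaw",np.degrees(np.arctan2(y[1],y[0]))+90)
h=world(C,[[197,170],[306,170],[299,305],[204,305]],s["position"][2]-.064)
print("held tool",A.inv().apply(h-s["position"]).round(4))
t=world(C,[[183,153],[314,153]],.03);print("tray end rim inner",t)
np.save("green.npy",[*m,a])
E
```

```text
green [ 0.48368221 -0.22472434  0.012     ] 0.08854953532554258 16.83638186790989
tool yaw 17.87322011667051
held tool [[ 0.0456 -0.0264  0.064 ]
 [ 0.0456  0.0287  0.0639]
 [-0.0354  0.0288  0.0639]
 [-0.0355 -0.0266  0.0641]]
tray end rim inner [[ 0.41228703 -0.1872503   0.03      ]
 [ 0.44847185 -0.29963256  0.03      ]]
```

```bash
python3 - <<'E'
from h import *
rows([.539,-.2075,.115],down(17.3-90)*R.from_euler('y',-10,degrees=True),5)
E
```

```text
[[2.87, -0.05, 2.12], [-0.01, -2.0, 0.12]]
[[2.94, -0.06, 2.01], [-0.01, -2.0, 0.12]]
[[3.01, -0.07, 1.91], [-0.01, -2.0, 0.12]]
[[3.08, -0.07, 1.8], [-0.01, -2.0, 0.12]]
[[3.14, -0.08, 1.7], [-0.01, -2.0, 0.12]]
```

>>> {"name": "drive_tool", "arguments": {"motion": [[[2.9,0,2.1],[0,-2,0.1],0.1],[[2.9,-0.1,2],[0,-2,0.1],0.1],[[3,-0.1,1.9],[0,-2,0.1],0.1],[[3.1,-0.1,1.8],[0,-2,0.1],0.1],[[3.1,-0.1,1.7],[0,-2,0.2],0.1],[[0,0,0],[0,0,0],0.1],[[0,0,0],[0,0,0],0.1]]}}

```text
time: 12.02
position: [0.5381, -0.2057, 0.1145]
tool_rot: [3.068, 0.471, -0.273]
ft_force: [-0.0, 0.3, -0.5]
grip_width: 0.639
grip_force: 30.0
```

```bash
python3 - <<'E'
from h import *
s=ctrl.get_state();A=R.from_rotvec(s["tool_rot"]);print(A.as_matrix().round(3))
rows([.539,-.2075,.086],down(17.3-90)*R.from_euler('y',-10,degrees=True),3)
E
```

```text
[[ 0.939  0.3   -0.168]
 [ 0.295 -0.954 -0.052]
 [-0.176 -0.001 -0.984]]
[[0.18, 0.07, 0.93], [-0.02, 0.05, 0.05]]
[[0.18, 0.07, 0.93], [-0.02, 0.05, 0.05]]
[[0.18, 0.07, 0.93], [-0.02, 0.05, 0.05]]
```

>>> {"name": "drive_tool", "arguments": {"motion": [[[0.2,0.05,0.9],[0,0,0],0.1],[[0.2,0.05,0.9],[0,0,0],0.1],[[0.15,0.05,0.9],[0,0,0],0.1],[[0.05,0,0.2],[0,0,0],0.1],[[0,0,0],[0,0,0],0.1]]}}

```text
time: 12.65
position: [0.5395, -0.2072, 0.0847]
tool_rot: [3.069, 0.468, -0.272]
ft_force: [1.0, -0.8, -0.6]
grip_width: 0.64
grip_force: 30.0
```

>>> {"name": "drive_tool", "arguments": {"motion": [[[0.03,0,0.17],[0,0,0],0.1],[[0,0,0],[0,0,0],0.1]]}}

```text
time: 12.9
position: [0.5397, -0.2072, 0.0832]
tool_rot: [3.069, 0.469, -0.271]
ft_force: [-0.3, -0.3, -0.8]
grip_width: 0.639
grip_force: 30.0
```

>>> {"name": "drive_tool", "arguments": {"motion": [[[0.03,0,0.15],[0,0,0],0.1],[[0,0,0],[0,0,0],0.1]]}}

```text
time: 13.15
position: [0.5398, -0.2072, 0.0818]
tool_rot: [3.069, 0.469, -0.271]
ft_force: [-0.4, -0.2, 0.7]
grip_width: 0.637
grip_force: 30.0
```

>>> {"name": "drive_tool", "arguments": {"motion": [[[0.03,0,0.15],[0,0,0],0.1],[[0,0,0],[0,0,0],0.1]]}}

```text
time: 13.4
position: [0.5398, -0.2074, 0.0814]
tool_rot: [3.069, 0.468, -0.272]
ft_force: [-2.5, 0.5, 8.4]
grip_width: 0.636
grip_force: 30.0
```

>>> {"name": "drive_tool", "arguments": {"motion": [[[0,0,-0.1],[0,0,0],0.1],[[0,0,0],[0,0,0],0.6],[[0,0,0],[0,0,0],0.6],[[0,0,0],[0,0,0],0.6],[[-0.2,0,-1],[0,0,0],0.6],[[-0.4,0,-2],[0,0,0],0.6],[[-0.7,0,-4],[0,0,0],0.6],[[-0.8,0,-5],[0,5,0],0.6],[[-4,0,0],[0,5,0],0.6],[[-5,0,0],[0,0,0],0.6],[[0,0,0],[0,0,0],0.6]]}}

```text
time: 14.78
position: [0.4512, -0.2363, 0.2082]
tool_rot: [-3.105, -0.465, -0.0]
ft_force: [0.4, 0.2, -0.9]
grip_width: 0.803
grip_force: 0.0
```

```bash
python3 - <<'E'
from h import *
s=ctrl.get_state();print(s["position"],s["tool_rot"])
w=ctrl.get_image("wrist")[:,:,::-1];cv2.imwrite("pics/w5.png",w)
E
```

```text
[ 0.45115218 -0.23625937  0.20820258] [-3.10468446e+00 -4.64953158e-01 -3.18645793e-04]
```

View pics/w5.png

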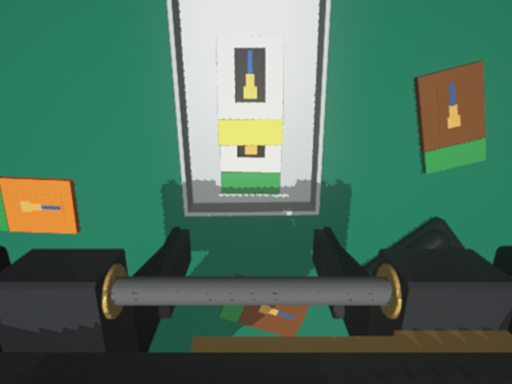

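Yellow laps onto green and is aligned with it. Its band spans rows 120–145, and green's band end is at row 195 with the green band fully visible.

```bash
python3 - <<'E'
from h import *
s=ctrl.get_state();C=cam("wrist",s)
a=world(C,[[218,145],[282.5,145]],.026).mean(0);b=world(C,[[217,38],[284,38]],.012).mean(0);g=world(C,[[221,193],[280,193]],.012).mean(0)
d=b-a;d[2]=0;print(a,b,g,np.linalg.norm(d),np.degrees(np.arctan2(d[1],d[0])));d/=np.linalg.norm(d)
print("band sep",(a-g)@d,"side",np.cross(d,a-g)[2]);np.save("yel.npy",[a,b])
rows([.4975,.175,.19],down(15),12)
E
```

```text
[ 0.49000471 -0.22342432  0.026     ] [ 0.5727117 -0.1981643  0.012    ] [ 0.44372514 -0.23779696  0.012     ] 0.08647840848463852 16.983500099327063
band sep 0.04845946150255512 side 0.00022774283990728388
[[1.36, -3.16, 0.16], [0.0, -0.01, -7.32]]
[[1.75, -2.96, 0.16], [0.0, -0.01, -7.32]]
[[2.11, -2.71, 0.16], [0.0, -0.01, -7.32]]
[[2.44, -2.42, 0.16], [0.0, -0.01, -7.32]]
[[2.73, -2.09, 0.16], [0.0, -0.01, -7.32]]
[[2.97, -1.72, 0.16], [0.0, -0.01, -7.32]]
[[3.17, -1.33, 0.16], [0.0, -0.01, -7.32]]
[[3.31, -0.92, 0.16], [0.0, -0.01, -7.32]]
[[3.4, -0.49, 0.15], [0.0, -0.01, -7.32]]
[[3.44, -0.05, 0.15], [0.0, -0.01, -7.32]]
[[3.41, 0.39, 0.15], [0.0, -0.01, -7.32]]
[[3.34, 0.82, 0.15], [0.0, -0.01, -7.32]]
```

>>> {"name": "drive_tool", "arguments": {"motion": [[[1.4,-3.2,0.15],[0,0,-7.3],0],[[1.7,-3,0.15],[0,0,-7.3],0],[[2.1,-2.7,0.15],[0,0,-7.3],0],[[2.4,-2.4,0.15],[0,0,-7.3],0],[[2.7,-2.1,0.15],[0,0,-7.3],0],[[3,-1.7,0.15],[0,0,-7.3],0],[[3.2,-1.3,0.15],[0,0,-7.3],0],[[3.3,-0.9,0.15],[0,0,-7.3],0],[[3.4,-0.5,0.15],[0,0,-7.3],0],[[3.4,0,0.15],[0,0,-7.3],0],[[3.4,0.4,0.15],[0,0,-7.3],0],[[3.3,0.8,0.15],[0,0,-7.4],0]]}}

```text
time: 16.32
position: [0.4989, 0.1779, 0.1893]
tool_rot: [-1.903, -2.498, -0.0]
ft_force: [0.5, -0.8, -0.0]
grip_width: 0.502
grip_force: 0.0
```

```bash
python3 - <<'E'
from h import *
ctrl.get_image("top")
s=ctrl.get_state();print(s["position"],s["tool_rot"])
im=ctrl.get_image("wrist")[:,:,::-1];s=ctrl.get_state();cv2.imwrite("pics/w6.png",im)
i=im.astype(int);C=cam("wrist",s)
# bright columns at rows 130..150 (white top edge)
hs=cv2.cvtColor(im,cv2.COLOR_BGR2HSV)
m=((hs[...,0]<8)|(hs[...,0]>172))&(hs[...,1]>150)&(hs[...,2]>90)
ys,xs=np.nonzero(m[:245]);print("red",xs.min(),xs.max(),ys.min(),ys.max())
v=(i.min(2)>150)
for r in range(100,240,15): 
    x=np.nonzero(v[r,150:360])[0]+150;print(r,x.min() if len(x) else None,x.max() if len(x) else None,len(x))
print(proj(C,[[.496,.181,.064]]))
rows([.496,.181,.1],down(15),4)
E
```

```text
[0.49841455 0.18360216 0.18909275] [-1.88950596 -2.50558577 -0.00465233]Traceback (most recent call last):
  File "<stdin>", line 9, in <module>
    return umr_minimum(a, axis, None, out, keepdims, initial, where)
ValueError: zero-size array to reduction operation minimum which has no identity
```

View pics/w6.png

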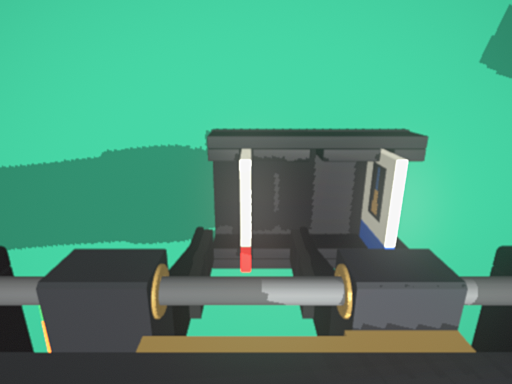

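Red stands between the fingers: its top edge runs from (245.5,150) to (246,270). Blue is still at (385,200).

```bash
python3 - <<'E'
from h import *
s=ctrl.get_state();C=cam("wrist",s)
w=world(C,[[245.5,152],[246,270]],.064);d=w[0]-w[1];m=w.mean(0);a=np.degrees(np.arctan2(d[1],d[0]));print(w,m,np.linalg.norm(d),a)
y=R.from_rotvec(s["tool_rot"]).as_matrix()[:,1];print(s["position"],np.degrees(np.arctan2(y[1],y[0])))
rows([m[0],m[1],.1],down(a-90),4)
E
```

```text
[[0.48362263 0.22054696 0.064     ]
 [0.50839816 0.13092441 0.064     ]] [0.49601039 0.17573568 0.064     ] 0.09298402593342643 105.45308654448816
[0.49824877 0.18130509 0.18900611] 15.59299029287616
[[-0.13, -0.09, 2.22], [-0.01, -0.04, 0.03]]
[[-0.12, -0.09, 2.22], [-0.01, -0.04, 0.03]]
[[-0.12, -0.09, 2.23], [-0.01, -0.04, 0.03]]
[[-0.12, -0.09, 2.23], [-0.01, -0.04, 0.03]]
```

>>> {"name": "drive_tool", "arguments": {"motion": [[[-0.1,-0.1,3],[0,0,0],0],[[-0.1,-0.1,3],[0,0,0],0],[[0,-0.1,2],[0,0,0],0],[[0,0,0.9],[0,0,0],0],[[0,0,0],[0,0,0],-1],[[0,0,0],[0,0,0],-1],[[0,0,0],[0,0,0],-1],[[0,0,0],[0,0,0],-1],[[0,0,0],[0,0,0],-1],[[0,0,0],[0,0,0],-1]], "force": 20}}

```text
time: 17.68
position: [0.4963, 0.1728, 0.1001]
tool_rot: [-1.91, -2.493, -0.001]
ft_force: [2.1, 1.2, -0.0]
grip_width: 0.086
grip_force: 20.0
```

>>> {"name": "drive_tool", "arguments": {"motion": [[[0,0,-2],[0,0,0],-1],[[0,0,-3],[0,0,0],-1],[[0,0,-3],[0,0,0],-1],[[0,0,0],[0,0,0],-1]]}}

```text
time: 18.18
position: [0.4968, 0.173, 0.1818]
tool_rot: [-1.911, -2.493, -0.004]
ft_force: [-0.2, 0.5, -0.9]
grip_width: 0.088
grip_force: 20.0
```

```bash
python3 - <<'E'
from h import *
s=ctrl.get_state()
rows([.555,.022,.134],R.from_rotvec(s["tool_rot"])*R.from_euler('x',-33,degrees=True),5)
E
```

```text
[[-3.22, 0.34, 0.95], [-6.6, 0.0, -0.0]]
[[-3.22, 0.23, 0.98], [-6.6, 0.0, -0.0]]
[[-3.22, 0.11, 1.0], [-6.6, 0.0, -0.0]]
[[-3.22, -0.0, 1.01], [-6.6, 0.0, -0.0]]
[[-3.22, -0.12, 1.0], [-6.6, 0.0, -0.0]]
```

>>> {"name": "drive_tool", "arguments": {"motion": [[[-3.2,0.3,0.9],[-6.6,0,0],-1],[[-3.2,0.2,1.0],[-6.6,0,0],-1],[[-3.2,0.1,1.0],[-6.6,0,0],-1],[[-3.2,0,1.0],[-6.6,0,0],-1],[[-3.2,-0.1,1.0],[-6.6,0,0],-1],[[0,0,0],[0,0,0],-1],[[0,0,0],[0,0,0],-1]]}}

```text
time: 19.05
position: [0.5501, 0.0313, 0.1334]
tool_rot: [1.668, 2.184, 0.622]
ft_force: [0.3, 0.8, -0.1]
grip_width: 0.091
grip_force: 20.0
```

```bash
python3 - <<'E'
from h import *
s=ctrl.get_state();A=R.from_rotvec(s["tool_rot"]);M=A.as_matrix();p=s["position"];print(p,M.round(3))
e=p+.0927*M[:,2]-.004*M[:,1];print("low edge",e, A.inv().apply([0,0,-1]))
E
```

```text
[0.55014261 0.03132312 0.13343735] [[-0.265  0.824  0.501]
 [ 0.964  0.222  0.145]
 [ 0.008  0.522 -0.853]]
low edge [0.59331066 0.04388175 0.0522703 ] [-0.00798514 -0.5217255   0.85307605]
```

>>> {"name": "drive_tool", "arguments": {"motion": [[[0,-0.8,1.3],[0,0,0],-1],[[0,-0.8,1.3],[0,0,0],-1],[[0,-0.6,0.9],[0,0,0],-1],[[0,-0.25,0.4],[0,0,0],-1],[[0,-0.2,0.3],[0,0,0],-1],[[0,-0.1,0.15],[0,0,0],-1],[[0,0,0],[0,0,0],-1]]}}

```text
time: 19.92
position: [0.5501, 0.0309, 0.0828]
tool_rot: [1.667, 2.182, 0.624]
ft_force: [-0.1, -0.0, -0.4]
grip_width: 0.089
grip_force: 20.0
```

>>> {"name": "drive_tool", "arguments": {"motion": [[[0,0,0],[0,0,0],-0.7],[[0,0,0],[0,0,0],-0.7],[[0,0,-0.5],[0,0,0],-0.6],[[0,0,-0.8],[0,0,0],-0.5],[[0,0,-0.8],[0,0,0],-0.4],[[0,0,-0.8],[0,0,0],-0.3],[[0,0,-0.8],[0,0,0],-0.3],[[0,0,-1],[0,0,0],-0.3],[[0,0,-1.5],[0,0,0],-0.3],[[0,0,-2],[0,0,0],-0.3]]}}

```text
time: 21.18
position: [0.5082, 0.0187, 0.1528]
tool_rot: [1.668, 2.182, 0.623]
ft_force: [0.1, 0.4, 0.2]
grip_width: 0.348
grip_force: 0.0
```

```bash
python3 - <<'E'
from h import *
rows([.58,.01,.19],down(15.5),5)
E
```

```text
[[-0.54, 1.53, 0.06], [6.31, -0.07, -0.05]]
[[-0.54, 1.53, -0.1], [6.31, -0.07, -0.05]]
[[-0.55, 1.51, -0.27], [6.31, -0.07, -0.05]]
[[-0.55, 1.47, -0.43], [6.31, -0.07, -0.05]]
[[-0.55, 1.41, -0.59], [6.31, -0.07, -0.05]]
```

>>> {"name": "drive_tool", "arguments": {"motion": [[[-0.5,1.5,0],[6.3,0,0],1],[[-0.5,1.5,-0.1],[6.3,0,0],1],[[-0.5,1.5,-0.3],[6.3,0,0],1],[[-0.6,1.5,-0.4],[6.3,0,0],1],[[-0.6,1.4,-0.6],[6.3,0,0],1],[[0,0,0],[0,0,0],1],[[0,0,0],[0,0,0],1]]}}

```text
time: 22.05
position: [0.5788, 0.0098, 0.1894]
tool_rot: [-1.902, -2.494, -0.008]
ft_force: [0.5, 0.5, -0.3]
grip_width: 0.979
grip_force: 0.0
```

```bash
python3 - <<'E'
from h import *
s=ctrl.get_state();print(s["position"],s["tool_rot"])
cv2.imwrite("pics/w7.png",ctrl.get_image("wrist")[:,:,::-1])
E
```

```text
[0.57875042 0.00976258 0.18937447] [-1.90247698 -2.49362556 -0.00847798]
```

View pics/w7.png

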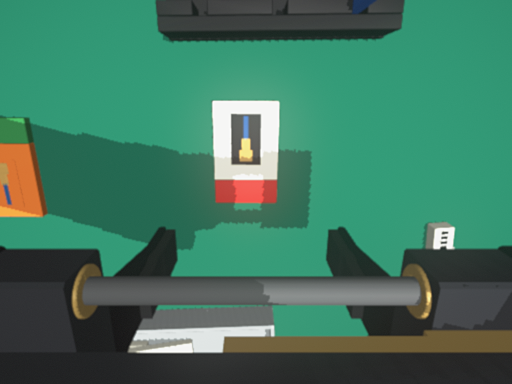

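Red lies flat, with corners at (212,101), (279,101), (277,203) and (215,203).

```bash
python3 - <<'E'
from h import *
s=ctrl.get_state();C=cam("wrist",s)
w=world(C,[[212.5,101.5],[279,101.5],[277,203],[215.5,203]],.008);m=w.mean(0)
d=(w[0]+w[1]-w[2]-w[3])/2;a=np.degrees(np.arctan2(d[1],d[0]));print(m,np.linalg.norm(d),a)
rows([m[0],m[1],.071],down(a-90),4)
E
```

```text
[0.56702058 0.03711069 0.008     ] 0.08957426764747257 105.24234790392252
[[0.71, -0.1, 2.97], [0.02, -0.11, 0.02]]
[[0.72, -0.1, 2.97], [0.02, -0.11, 0.02]]
[[0.72, -0.1, 2.97], [0.02, -0.11, 0.02]]
[[0.73, -0.1, 2.96], [0.02, -0.11, 0.02]]
```

>>> {"name": "drive_tool", "arguments": {"motion": [[[0.7,-0.1,3],[0,0,0],1],[[0.7,-0.1,3],[0,0,0],1],[[0.7,-0.1,3],[0,0,0],1],[[0.7,-0.1,1.9],[0,0,0],1],[[0,0,0.9],[0,0,0],1],[[0,0,0],[0,0,0],1],[[0,0,0],[0,0,0],0.1],[[0,0,0],[0,0,0],0.1],[[0,0,0],[0,0,0],0.1],[[0,0,0],[0,0,0],0.1],[[0,0,0],[0,0,0],0.1]], "force": 30}}

```text
time: 23.48
position: [0.5684, 0.037, 0.0723]
tool_rot: [-1.902, -2.494, -0.009]
ft_force: [-1.1, 0.6, 1.9]
grip_width: 0.634
grip_force: 30.0
```

>>> {"name": "drive_tool", "arguments": {"motion": [[[0,0,-1],[0,0,0],0.1],[[0,0,-4],[0,0,0],0.1],[[0,0,-6],[0,0,0],0.1],[[0,0,0],[0,0,0],0.1]]}}

```text
time: 23.98
position: [0.5718, 0.0362, 0.1881]
tool_rot: [1.904, 2.496, 0.022]
ft_force: [1.0, -0.1, -0.3]
grip_width: 0.634
grip_force: 30.0
```

```bash
python3 - <<'E'
from h import *
rows([.51,-.218,.18],down(17.1-90),11)
E
```

```text
[[-2.08, -1.15, 0.05], [0.02, -0.08, 8.02]]
[[-2.22, -0.85, 0.05], [0.02, -0.08, 8.02]]
[[-2.32, -0.53, 0.05], [0.02, -0.08, 8.02]]
[[-2.37, -0.21, 0.06], [0.02, -0.08, 8.02]]
[[-2.38, 0.13, 0.06], [0.02, -0.08, 8.02]]
[[-2.33, 0.46, 0.06], [0.02, -0.08, 8.02]]
[[-2.25, 0.78, 0.06], [0.02, -0.08, 8.02]]
[[-2.12, 1.08, 0.07], [0.02, -0.08, 8.02]]
[[-1.94, 1.37, 0.07], [0.02, -0.08, 8.02]]
[[-1.73, 1.63, 0.07], [0.02, -0.08, 8.02]]
[[-1.49, 1.85, 0.07], [0.02, -0.08, 8.02]]
```

>>> {"name": "drive_tool", "arguments": {"motion": [[[-2.1,-1.2,0],[0,0,8],0.1],[[-2.2,-0.9,0],[0,0,8],0.1],[[-2.3,-0.5,0],[0,0,8],0.1],[[-2.4,-0.2,0],[0,0,8],0.1],[[-2.4,0.1,0],[0,0,8],0.1],[[-2.3,0.5,0],[0,0,8],0.1],[[-2.3,0.8,0],[0,0,8],0.1],[[-2.1,1.1,0],[0,0,8],0.1],[[-1.9,1.4,0],[0,0,8],0.1],[[-1.7,1.6,0],[0,0,8],0.1],[[-1.5,1.9,0],[0,0,8],0.1],[[0,0,0],[0,0,0],0.1]]}}

```text
time: 25.48
position: [0.5066, -0.2209, 0.1799]
tool_rot: [-3.099, -0.469, 0.001]
ft_force: [-0.3, 1.0, -0.1]
grip_width: 0.638
grip_force: 30.0
```

```bash
python3 - <<'E'
from h import *
s=ctrl.get_state();print(s["position"],s["tool_rot"],s["grip_width"])
im=ctrl.get_image("wrist")[:,:,::-1];cv2.imwrite("pics/w8.png",im)
C=cam("wrist",s);A=R.from_rotvec(s["tool_rot"])
# tail edge of held plate: column profiles
i=im.astype(int).min(2)
for c in(210,225,280,295): print(c,i[150:200:2,c])
h=world(C,[[250,170]],s["position"][2]-.064);print(A.inv().apply(h-s["position"]))
rows([.586,-.194,.115],down(17.1-90)*R.from_euler('y',-10,degrees=True),5)
E
```

```text
[ 0.50655805 -0.22093636  0.17987178] [-3.09945124e+00 -4.68628309e-01  6.68649112e-04] 0.6381482426303988
210 [216 216 215 215 215 214 216 186 140 225 231 230 230 230 230 230 230 231
 231 231 230 230 230 230 230]
225 [231 231 231 230 222 189 187 165 140 226 231 230 231 231 231 230 230 231
 228 228 229 228 229 234 234]
280 [231 231 231 232 227 200 186 157 134 227 231 230 230 230 230 230 230 230
 230 230 230 230 230 230 230]
295 [212 212 212 212 212 212 213 174 137 226 231 230 230 230 230 230 230 230
 230 230 230 230 230 230 230]
[[0.04558512 0.00040168 0.06402665]]
[[1.65, 0.0, 1.3], [-0.09, -2.01, 0.06]]
[[1.7, -0.0, 1.24], [-0.09, -2.01, 0.06]]
[[1.74, -0.01, 1.18], [-0.09, -2.01, 0.06]]
[[1.78, -0.01, 1.12], [-0.09, -2.01, 0.06]]
[[1.82, -0.01, 1.05], [-0.09, -2.01, 0.06]]
```

>>> {"name": "drive_tool", "arguments": {"motion": [[[1.7,0,1.3],[0,-2,0],0.1],[[1.7,0,1.2],[0,-2,0],0.1],[[1.7,0,1.2],[0,-2,0],0.1],[[1.8,0,1.1],[0,-2,0],0.1],[[1.8,0,1.0],[0,-2,0.2],0.1],[[0,0,0],[0,0,0],0.1],[[0,0,0],[0,0,0],0.1]]}}

```text
time: 26.4
position: [0.5863, -0.1935, 0.1164]
tool_rot: [3.076, 0.467, -0.269]
ft_force: [-0.6, -1.3, 0.0]
grip_width: 0.637
grip_force: 30.0
```

```bash
python3 - <<'E'
from h import *
print(R.from_rotvec(ctrl.get_state()["tool_rot"]).as_matrix().round(3))
rows([.586,-.194,.087],down(17.1-90)*R.from_euler('y',-10,degrees=True),3)
E
```

```text
[[ 0.94   0.296 -0.167]
 [ 0.293 -0.955 -0.044]
 [-0.172 -0.007 -0.985]]
[[0.15, 0.02, 0.97], [-0.13, -0.03, 0.07]]
[[0.16, 0.02, 0.97], [-0.13, -0.03, 0.07]]
[[0.16, 0.02, 0.97], [-0.13, -0.03, 0.07]]
```

>>> {"name": "drive_tool", "arguments": {"motion": [[[0.15,0,1],[-0.1,0,0],0.1],[[0.15,0,0.9],[-0.1,0,0],0.1],[[0.15,0,0.9],[-0.1,0,0],0.1],[[0.03,0,0.2],[0,0,0],0.1],[[0,0,0],[0,0,0],0.1]]}}

```text
time: 27.02
position: [0.5862, -0.1938, 0.0857]
tool_rot: [3.071, 0.465, -0.267]
ft_force: [0.0, -0.0, -0.9]
grip_width: 0.636
grip_force: 30.0
```

>>> {"name": "drive_tool", "arguments": {"motion": [[[0.03,0,0.15],[0,0,0],0.1],[[0,0,0],[0,0,0],0.1]]}}

```text
time: 27.28
position: [0.5864, -0.1938, 0.0845]
tool_rot: [3.071, 0.465, -0.266]
ft_force: [-0.0, 0.0, -0.6]
grip_width: 0.635
grip_force: 30.0
```

>>> {"name": "drive_tool", "arguments": {"motion": [[[0.03,0,0.15],[0,0,0],0.1],[[0,0,0],[0,0,0],0.1]]}}

```text
time: 27.52
position: [0.5864, -0.1939, 0.0831]
tool_rot: [3.071, 0.465, -0.266]
ft_force: [-0.1, -0.1, 0.5]
grip_width: 0.635
grip_force: 30.0
```

>>> {"name": "drive_tool", "arguments": {"motion": [[[0.02,0,0.1],[0,0,0],0.1],[[0,0,0],[0,0,0],0.1]]}}

```text
time: 27.78
position: [0.5864, -0.1939, 0.0826]
tool_rot: [3.071, 0.465, -0.266]
ft_force: [-1.2, 0.4, 4.7]
grip_width: 0.637
grip_force: 30.0
```

Contact is made, so I'll release and rise.

>>> {"name": "drive_tool", "arguments": {"motion": [[[0,0,0],[0,0,0],0.6],[[0,0,0],[0,0,0],0.6],[[0,0,0],[0,0,0],0.6],[[-0.2,0,-1],[0,0,0],0.6],[[-0.4,0,-2],[0,0,0],0.6],[[-0.7,0,-4],[0,0,0],0.6],[[-0.8,0,-5],[0,5,0],0.6],[[-4,0,-1],[0,5,0],0.6],[[-5,0,-1],[0,0,0],0.6],[[-4,0,-1],[0,0,0],0.6],[[0,0,0],[0,0,0],0.6],[[0,0,0],[0,0,0],0.6]]}}

```text
time: 29.28
position: [0.4638, -0.2321, 0.2381]
tool_rot: [-3.104, -0.47, -0.006]
ft_force: [0.4, 0.3, -0.2]
grip_width: 0.798
grip_force: 0.0
```

```bash
python3 - <<'E'
from h import *
s=ctrl.get_state();print(s["position"],s["tool_rot"])
w=ctrl.get_image("wrist")[:,:,::-1];t=ctrl.get_image("scene")[:,:,::-1]
out=np.hstack([w[:,130:400],cv2.resize(t[130:226,185:275],None,fx=4,fy=4,interpolation=cv2.INTER_CUBIC)])
cv2.imwrite("pics/w9.png",out);print(out.shape)
E
```

```text
[ 0.46380957 -0.23208373  0.23810184] [-3.10408353 -0.46988679 -0.0063733 ]
(384, 630, 3)
```

View pics/w9.png

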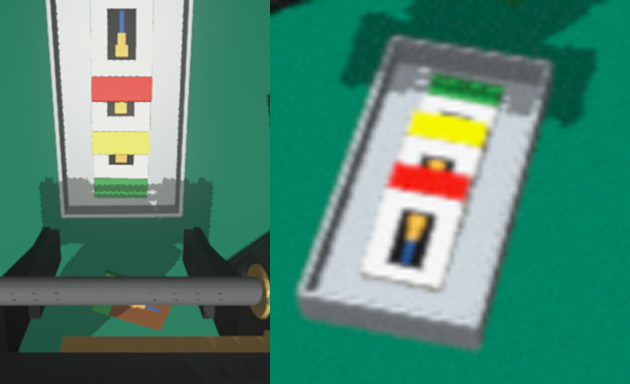

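All three bands show in a straight row, with band ends at rows 196 (green), 154 (yellow) and 101 (red). I'll check the spacing and then hand the job in.

```bash
python3 - <<'E'
from h import *
s=ctrl.get_state();C=cam("wrist",s)
g=world(C,[[130+94,195],[130+148,195]],.012).mean(0);y=world(C,[[130+92,154],[130+149,154]],.028).mean(0);r=world(C,[[130+91,101],[130+152,101]],.028).mean(0)
d=np.array([np.cos(np.radians(17.1)),np.sin(np.radians(17.1)),0])
for a,b in((g,y),(y,r)): print((b-a)@d,np.cross(d,b-a)[2])
C=cam("scene");t=world(C,np.array([[362,275],[438,288]])@np.eye(2)*1.0/4-np.array([270,0])/4+[185,130],.012).mean(0);print("red tail - red band",(t-r)@d)
E
```

```text
0.046946607866443946 0.0005108057806968019
0.04908872072057258 -0.0008454277316202376
red tail - red band 0.09002323169159748
```

```bash
python3 -c "
from bench import ctrl
print(ctrl.close_job())"
```

```text
the job is handed in; nothing more can be done
None
```

The job is handed in at about 29 s of the 72 s allowed: yellow laps green by about half and red laps yellow, with band-end spacings measured at 47 and 49 mm, under 1 mm sideways offset and all three bands showing; the hand-in returned no verdict.

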